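Turn the young cheese on its draining rack

TASK

Take the standing turner by its handle and use its blade to turn over the flat round cheese on the wooden draining rack: from the low open end go in between the rails under the cheese, lift its near edge and tip it over the step, so that it ends label side down, flat on the higher part of the rails. Do not touch the cheese with the gripper or the arm. Then stand the turner back on the counter, on its blade and wire foot, and let go.

Things in the scene. Friction and masses are not known exactly. Their poses are not given: they have to be found in the camera images.
- turner: Cranked spatula standing on blade and wire foot. Origin: middle of its dark wooden handle (level bar, 100 long, 20 wide, 22 high), 40 mm above the counter; grip it here across its width. x runs level to the blade's tip, z up. Steel blade: level, 38 wide, 2.4 thick, underside 40 mm below the origin, 64 to 130 mm ahead of it; thin neck 50 to 75 mm ahead; foot 42 mm behind. 0.13 kg.
- cheese: Flat stiff pale cheese disc on the rack, 90 mm across, 14 thick, about 0.09 kg. Origin at its centre; z comes out of the face with the round white label (up at the start). The other face has a print of crossing lines. A smaller such disc (68 mm) on the counter is not meant.
- rack: Fixed wood rack: two rails along its x, 25 wide, 60 mm clear between. Origin: on the counter, midway between them, under a 7 mm step; x points to the high end. Rail tops 24 mm up from x=-100 (open end) to 0, 31 mm up to 115; end bar, top 47 up, at 115-125. Between rails only slats 6 high at x=-79..-61, 21..39. Cheese starts on the low rails, centre near x=-40; tipped over it lands near x=30.

How it is judged:
On the way:
1. the cheese is tilted up by the turner's blade (angle between cheese's own z axis and vertical above 0.25 rad and contact force between turner and cheese above 0.05 N), for 0.1 s.
At the end, for the whole second after the job is handed in: the cheese lies label side down (within 10 degrees of flat) on the high rails, its centre 5 to 80 mm beyond the step and within 30 mm of the rack's middle line; the turner stands on the counter on its blade and foot (upright within 10 degrees, handle centre at most 48 mm up) (angle between cheese's own z axis and vertical above 2.967 rad and x of cheese in the frame of rack between 0.005 and 0.08 m and y of cheese in the frame of rack between -0.03 and 0.03 m and z of cheese in the frame of rack between 0.033 and 0.044 m and height (world z) of turner below 0.048 m and angle between turner's own z axis and vertical below 0.175 rad); the robot touches nothing.
It fails at once if the fingers touch the cheese (contact force between the fingers and cheese above 0.3 N).
It fails at once if the arm touches the cheese (contact force between the arm and cheese above 0.3 N).
It also fails if it takes over 43 s, if anything falls off the work surface, if the arm or the gripper's body presses on something with over 40 N, if the wrist force passes 120 N, or if a joint passes its speed limit or range.

ROBOT

A 7-joint arm with a two-finger parallel gripper is mounted at the origin on a cart in front of the work surface, level with it; the furniture and walls round the work are solid. World frame = base frame: x ahead of the robot, y to its left, z up, the work surface at z = 0. Lengths are in m, angles in rad, forces in N, time in s.
With the tool pointing down it reaches from about 0.35 to 0.9 m from the base axis. Payload 19.9 kg.
Tool frame: the origin (TCP) lies between the finger pads; the fingertips stand 22 mm ahead of it and the grasp point (between the pads) lies 3 mm ahead of it; z points along the fingers, y is the line along which they close (so a half turn about z gives the same grasp; the last joint's range is limited). The gripper opens to 85 mm and grips with 20 to 120 N. Pads are 22 mm wide; open, the fingers measure 114 mm over their backs; the gripper's body (76 mm by 85 mm) begins 54 mm behind the grasp point. The pads swing forward as they close: fully open they stand 13 mm farther back than shut.
Start: joints at [1.24, 0.417, -0.01, 1.614, 0.005, 1.111, -0.053], TCP at [0.179, -0.599, 0.229] pointing down, gripper open.
Joint ranges: [-2.81, 2.81], [-0.39, 2.02], [-1.27, 1.25], [0.06, 2.57], [-1.19, 4.33], [0.19, 2], [-2.82, 2.82]. Speed limits (rad/s): [1.89, 1.89, 2.39, 2.39, 3.01, 3.01, 3.01].

INTERFACE

Orientations are given as a unit quaternion [w, x, y, z].
In Python, from bench import * gives the robot as it stands.
- The arm moves only by the shell command python3 -m pendant 'ROWS' [FORCE]. ROWS is JSON, a list of rows, each a list of 3 entries, a list of its own where there are three numbers: the turn, a rotation vector about the tool's x, y, z in units of 6 degrees (1.0 is 6 degrees), then the shift along the tool's x, y, z in units of 25 mm (1.0 is 25 mm), then the opening, from 0 (shut) to 1 (fully open). A call has 1 to 8 rows; each row is the pose to reach, as a shift and turn from the pose commanded when the call began, along the tool's axes at that moment; what a row does not reach only later rows make up. A row lasts 1/8 s, in which the tool goes at most 62.5 mm and 10.7 degrees, less where a joint would pass 70% of its speed; a pose out of reach is approached as far as the arm can. A call with a gripper value outside its range is refused whole. The fingers move at their own pace and stop on an object; FORCE is the grip in N (left out, the last holds). Time passes only in rows, so rows that repeat a pose let the fingers close. It gives the time, the measured TCP pose, the force, the opening and the grip force at its end, in the units of the state.
- get_obs(): the state, without advancing time (a new reading comes with each control period).
- read_camera(name): name is "scene" or "top" or "wrist"; returns (picture, depth): 400x640x3 uint8, red, green, blue; 400x640 float32, m along the optical axis (not along the pixel's ray), 0 where there is no reading.
- calibration(name): a dict with "K" (3x3 intrinsics, pixels), "k1" (the pictures are not rectified: a ray, as slopes to the right and down, at radius r is drawn at 1 + k1 r^2 times it, then the intrinsics apply), "world_to_cam" (4x4, takes a point from world to camera coordinates); the wrist camera has in their place "mount" (4x4, takes a point from camera to tool coordinates, whose origin is the TCP and whose axes are the flange's). Camera axes: x right, y down, z forward; pixel columns grow to the right and rows downward; lengths in m; the calibration is good to about 2 mm. A picture is of the moment at which its call begins: read the wrist's pose just before it. calibration takes no time and is no camera call.
- close_job(): hands the job in; it is judged then, once.
The state is a dict: "time": time; "q": joint angles; "qvel": joint speeds; "joint_efforts": joint torques, N m; "tcp_pos": TCP position; "eef_rot": TCP orientation; "wrist_force": force on the tool from outside, world axes, zero at the start; "wrist_torque": the same for the moment, N m; "finger_gap": finger opening in m; "finger_force": force on a finger pad.
Only numpy, scipy, OpenCV 4.12 (cv2) and the standard library are available. Lean on these libraries where they do the work, as an engineer would, in place of code of your own. Each camera call takes 0.05 s, during which the arm holds its last target. There are 200 camera calls.

## Working session

There is one attempt and no reset: what is moved stays moved. The work goes in short steps, Python scripts to look and compute and a shell command to move; the robot and the scene stay as the last step left them, time stands still between calls to the robot, and variables do not carry over. Pictures are saved under pics/ and viewed, at most 10 in all, crops included, and the job is handed in when it is done.

```bash
mkdir -p pics; ls; cat > h.py <<'E'
from bench import *
import numpy as np, cv2
from scipy.spatial.transform import Rotation as R
def world(name, d, obs=None):
    """HxWx3 world points from a depth image"""
    c=calibration(name); K=np.array(c["K"]); 
    v,u=np.mgrid[0:400,0:640].astype(float)
    D=np.array([c["k1"],0,0,0,0.])
    s=cv2.undistortPoints(np.stack([u,v],-1).reshape(-1,1,2),K,D).reshape(400,640,2)
    p=np.dstack([s*d[...,None],d])
    if name=="wrist":
        M=np.array(c["mount"]); p=p@M[:3,:3].T+M[:3,3]
        q=np.array(obs["eef_rot"]); r=R.from_quat(q[[1,2,3,0]]).as_matrix()
        return p@r.T+np.array(obs["tcp_pos"])
    W=np.linalg.inv(np.array(c["world_to_cam"])); return p@W[:3,:3].T+W[:3,3]
E
python3 - <<'E'
from h import *
o=get_obs(); print(o)
for n in ("top","scene"):
    im,d=read_camera(n); np.savez(f"{n}0.npz",im=im,d=d); cv2.imwrite(f"pics/{n}0.png",im[...,::-1])
E
```

```text
pics
{'time': 0.0, 'q': array([ 1.23950064,  0.41798275, -0.01030882,  1.61413838,  0.00469218,
        1.1107288 , -0.05300776]), 'qvel': array([-0.0008645 , -0.00014317, -0.00129479, -0.00066618, -0.0002588 ,
       -0.0012675 ,  0.00063545]), 'joint_efforts': array([ 6.94684222e-04, -8.64434266e+01,  6.79654665e-01, -4.34899056e+01,
        1.91350712e-02,  7.40362855e-03, -5.92650758e-05]), 'tcp_pos': array([ 0.17849501, -0.59861166,  0.22806982]), 'eef_rot': array([-6.02875844e-04,  9.89520316e-01,  1.44392393e-01, -1.29693891e-04]), 'wrist_force': array([0.73211718, 0.65175729, 0.61693258]), 'wrist_torque': array([-0.00179189,  0.01119232,  0.00630578]), 'finger_force': 0.0, 'finger_gap': 0.08553711189180499}
```

View pics/top0.png

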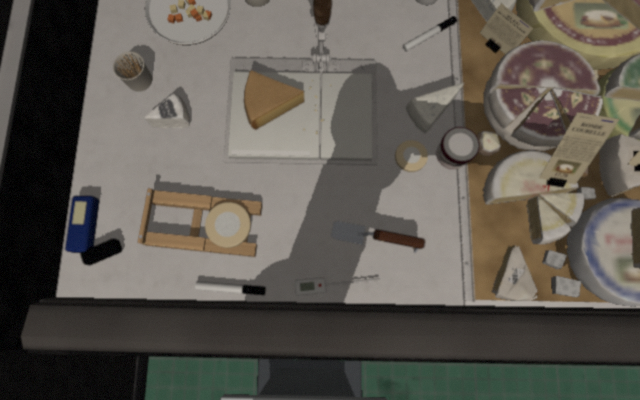

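View pics/scene0.png

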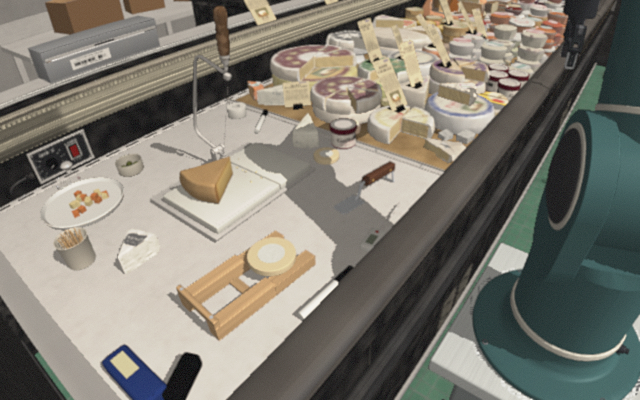

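The top view shows the turner handle at about (400,239) with its blade at (348,232) pointing left. The rack spans (140–262, 180–255) with its open low end on the right, and the cheese is at (228,223). Next I compute their positions.

```bash
python3 - <<'E'
from h import *
z=np.load("top0.npz"); d=z["d"]; im=z["im"]; P=world("top",d)
for n,(u,v) in dict(cheese=(228,223),handle=(400,239),blade=(348,232),counter=(300,200),bar=(150,215),h1=(378,234),h2=(422,242)).items():
    print(n,np.round(np.median(P[v-1:v+2,u-1:u+2].reshape(-1,3),0),4))
def reg(u0,u1,v0,v1,zl,zh):
    p=P[v0:v1,u0:u1].reshape(-1,3); dd=d[v0:v1,u0:u1].ravel(); return p[(dd>0)&(p[:,2]>zl)&(p[:,2]<zh)]
h=reg(362,432,225,252,.040,.062)
xy=h[:,:2].astype(np.float32); c,s,a=cv2.minAreaRect(xy); print("handle",c,s,a,len(xy),h[:,2].max())
b=reg(325,362,220,245,-.004,.008)
vx=cv2.fitLine(xy,cv2.DIST_L2,0,.01,.01).ravel(); print("line",vx)
ch=reg(200,256,195,252,.0345,.05); (c,r)=cv2.minEnclosingCircle(ch[:,:2].astype(np.float32)); print("cheese",c,r,ch.mean(0))
rk=reg(135,268,172,262,.017,.06); print("rack",cv2.minAreaRect(rk[:,:2].astype(np.float32)))
b=reg(135,165,172,262,.039,.06); print("endbar",cv2.minAreaRect(b[:,:2].astype(np.float32)),len(b))
# blade by colour
m=im[220:245,328:365].astype(int); print(m[12,::3].tolist())
E
```

```text
cheese [0.4764 0.1575 0.0386]
handle [ 0.4492 -0.1766  0.0508]
blade [ 0.4691 -0.0807  0.0021]
counter [ 0.535   0.0189 -0.0017]
bar [0.4953 0.3242 0.0026]
h1 [ 0.4583 -0.1347  0.0502]
h2 [ 0.4446 -0.2185  0.0504]
handle (0.453194260597229, -0.17093141376972198) (0.11022129654884338, 0.020572416484355927) 79.48823547363281 565 0.05483818785096295
line [ 0.18103126  0.98347735  0.45162755 -0.17419729]
cheese (0.4833114743232727, 0.1674531251192093) 0.057187628000974655 [0.47476031 0.15814962 0.03780345]
rack ((0.4803309142589569, 0.2130068838596344), (0.22610224783420563, 0.11073817312717438), 85.26173400878906)
endbar ((0.4886755645275116, 0.3193013668060303), (0.012083878740668297, 0.10912739485502243), 85.68904113769531) 346
[[86, 83, 79], [81, 80, 77], [77, 78, 79], [79, 80, 81], [79, 79, 80], [75, 76, 77], [77, 76, 78], [77, 78, 79], [77, 76, 78], [78, 79, 79], [71, 72, 74], [69, 69, 70], [67, 66, 66]]
```

```bash
python3 -m pendant '[[[0,0,-5],[7.5,-6.5,0],1],[[0,0,-10.5],[15.3,-13.1,0],1],[[0,0,-10.5],[15.3,-13.1,0],1],[[0,0,-10.5],[15.3,-13.1,0],1],[[0,0,-10.5],[15.3,-13.1,0],1],[[0,0,-10.5],[15.3,-13.1,0],1],[[0,0,-10.5],[15.3,-13.1,0],1],[[0,0,-10.5],[15.3,-13.1,0],1]]' 60
python3 -m pendant '[[[0,0,0],[0,0,0],1],[[0,0,0],[0,0,0],1]]'
python3 - <<'E'
from h import *
o=get_obs(); print(o["time"],o["tcp_pos"],o["eef_rot"],o["q"])
im,d=read_camera("wrist"); np.savez("w1.npz",im=im,d=d); cv2.imwrite("pics/w1.png",im[...,::-1])
P=world("wrist",d,o); 
print(P[200,320],P[100,320],P[300,320])
m=(d>0)&(P[...,2]>.042)&(P[...,2]<.056)&(abs(P[...,0]-.452)<.06)&(abs(P[...,1]+.175)<.09)
print(m.sum(),cv2.minAreaRect(P[m][:,:2].astype(np.float32)),P[m].mean(0))
E
```

```text
time: 1.1
tcp_pos: [0.4503, -0.177, 0.2287]
eef_rot: [0.0, 0.768, 0.64, -0.0]
wrist_force: [1.0, -1.1, -0.0]
finger_gap: 0.0854
finger_force: 0.0
time: 1.35
tcp_pos: [0.4494, -0.1789, 0.2284]
eef_rot: [-0.0, 0.768, 0.64, -0.0]
wrist_force: [0.1, -1.4, 0.0]
finger_gap: 0.0852
finger_force: 0.0
1.35 [ 0.44935452 -0.17894424  0.22841942] [-2.69521268e-04  7.68189022e-01  6.40223012e-01 -2.19335771e-04] [ 0.74347213  0.191861   -0.4781969   1.94206713  0.10249178  1.03176105
  0.03877486]
[ 0.4476693  -0.2039072   0.05201679] [ 0.46675443 -0.10073322  0.00634464] [ 0.41975423 -0.35867282  0.00258453]
1719 ((0.4516562819480896, -0.1744246482849121), (0.10385944694280624, 0.020085012540221214), 80.1262435913086) [ 0.45193123 -0.17336476  0.05058893]
```

```bash
python3 -m pendant '[[[0,0,0],[0.2,0.06,2.4],1],[[0,0,0],[0.2,0.06,4.8],1],[[0,0,0],[0.2,0.06,5.8],1],[[0,0,0],[0.2,0.06,5.8],1]]'
```

```text
time: 1.9
tcp_pos: [0.4506, -0.1746, 0.0823]
eef_rot: [-0.002, 0.769, 0.64, -0.001]
wrist_force: [0.3, -0.3, 1.8]
finger_gap: 0.085
finger_force: 0.0
```

```bash
python3 - <<'E'
from h import *
o=get_obs(); print(o["time"],o["tcp_pos"],o["eef_rot"])
im,d=read_camera("wrist"); cv2.imwrite("pics/w2.png",im[...,::-1])
P=world("wrist",d,o)
m=(d>0)&(P[...,2]>.042)&(P[...,2]<.056)&(abs(P[...,0]-.452)<.06)&(abs(P[...,1]+.175)<.09)
print(m.sum(),cv2.minAreaRect(P[m][:,:2].astype(np.float32)),P[m].mean(0))
E
```

```text
1.9 [ 0.45057792 -0.17464883  0.08234288] [-0.00154359  0.76875857  0.63953675 -0.00078817]
4894 ((0.45215412974357605, -0.17247751355171204), (0.10576566308736801, 0.020726291462779045), 79.19517517089844) [ 0.45253224 -0.17112135  0.05059155]
```

View pics/w2.png

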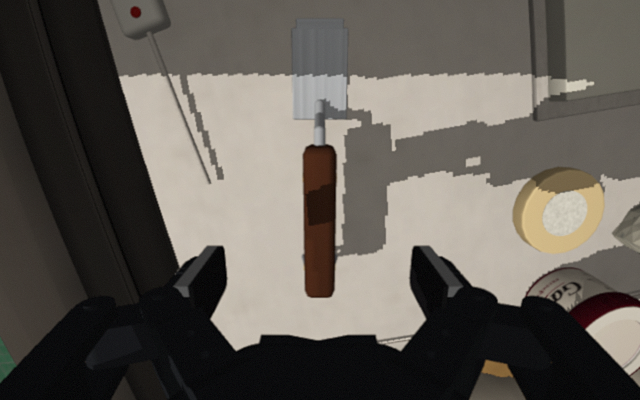

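The wrist view shows the handle at columns 303–336, rows 145–297. It sits centred between the open fingers, with the blade at (320,70) ahead. Now I descend and grip.

```bash
python3 -m pendant '[[[0,0,0],[0,0.04,0.8],1],[[0,0,0],[0,0.04,1.5],1],[[0,0,0],[0,0.04,1.5],1],[[0,0,0],[0,0.04,1.5],0],[[0,0,0],[0,0.04,1.5],0],[[0,0,0],[0,0.04,1.5],0],[[0,0,0],[0,0.04,1.5],0],[[0,0,0],[0,0.04,1.5],0]]' 80
python3 -m pendant '[[[0,0,0],[0,0,0],0],[[0,0,0],[0,0,0],0],[[0,0,0],[0,0,-1],0],[[0,0,0],[0,0,-2],0],[[0,0,0],[0,0,-2],0]]'
python3 - <<'E'
from h import *
o=get_obs(); print(o["tcp_pos"],o["eef_rot"],o["wrist_force"],o["finger_gap"])
im,d=read_camera("wrist"); cv2.imwrite("pics/w3.png",im[...,::-1]); np.savez("w3.npz",im=im,d=d)
P=world("wrist",d,o)
for v in range(10,200,15): print(v,[np.round(P[v,u],4).tolist() for u in (308,320,332)])
E
```

```text
time: 2.95
tcp_pos: [0.4532, -0.1745, 0.0466]
eef_rot: [0.0, 0.768, 0.64, -0.0]
wrist_force: [-3.7, 0.7, 8.7]
finger_gap: 0.0153
finger_force: 78.2
time: 3.58
tcp_pos: [0.4538, -0.1747, 0.0975]
eef_rot: [0.001, 0.768, 0.64, 0.001]
wrist_force: [-0.7, 0.4, -1.4]
finger_gap: 0.015
finger_force: 78.3
[ 0.45377303 -0.17465966  0.09747926] [1.20589042e-03 7.68305784e-01 6.40081650e-01 5.00312572e-04] [-0.68057823  0.40294588 -1.37304096] 0.015026166504968992
10 [[0.4715, -0.0525, 0.0505], [0.4781, -0.0541, 0.0516], [0.4847, -0.0552, 0.0513]]
25 [[0.47, -0.0606, 0.0516], [0.4767, -0.0616, 0.051], [0.4834, -0.0629, 0.0514]]
40 [[0.4686, -0.0682, 0.0509], [0.4753, -0.0696, 0.0516], [0.482, -0.0707, 0.0511]]
55 [[0.467, -0.0763, 0.052], [0.4738, -0.0777, 0.0527], [0.4806, -0.0788, 0.0516]]
70 [[0.4655, -0.0843, 0.0517], [0.4723, -0.0857, 0.0522], [0.4792, -0.0868, 0.0514]]
85 [[0.464, -0.0926, 0.0531], [0.4708, -0.0938, 0.0516], [0.4777, -0.095, 0.0515]]
100 [[0.4624, -0.1009, 0.0533], [0.4693, -0.1021, 0.0519], [0.4762, -0.1034, 0.0523]]
115 [[0.4607, -0.1093, 0.0513], [0.4677, -0.1105, 0.0607], [0.4748, -0.112, 0.0512]]
130 [[0.457, -0.1207, 0.0004], [0.4662, -0.1174, 0.0843], [0.4751, -0.124, 0.0012]]
145 [[0.4548, -0.132, 0.0], [0.4649, -0.1241, 0.0905], [0.4731, -0.1353, 0.0008]]
160 [[0.4583, -0.1289, 0.1001], [0.4638, -0.1299, 0.0996], [0.4693, -0.131, 0.0995]]
175 [[0.4571, -0.1356, 0.1012], [0.4626, -0.1366, 0.1013], [0.468, -0.1378, 0.1003]]
190 [[0.4558, -0.1422, 0.1028], [0.4612, -0.1438, 0.1007], [0.4668, -0.1449, 0.1005]]
```

View pics/w3.png

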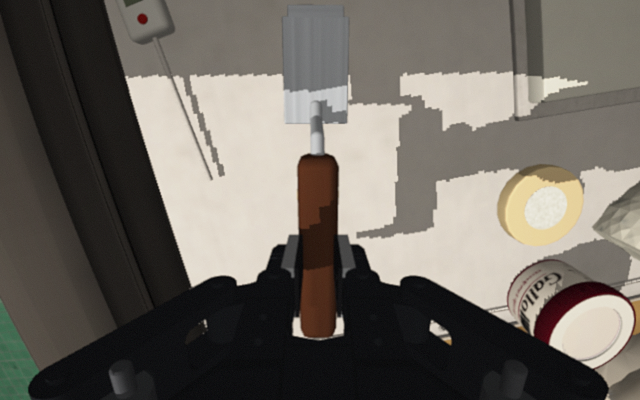

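Grasped: the blade is level (top at z≈0.0515 everywhere), centred on the tool, with its tip about 127 mm ahead of the TCP. Next I move in front of the rack.

```bash
python3 -m pendant '[[[0,0,-0.5],[2.5,-0.35,0],0],[[0,0,-1],[5,-0.7,0],0],[[0,0,-1],[5.3,-0.72,0],0],[[0,0,-1],[5.3,-0.72,0],0],[[0,0,-1],[5.3,-0.72,0],0]]'
python3 - <<'E'
from h import *
o=get_obs(); print(o["tcp_pos"],o["eef_rot"])
im,d=read_camera("wrist"); cv2.imwrite("pics/w4.png",im[...,::-1]); np.savez("w4.npz",im=im,d=d)
P=world("wrist",d,o); Q=P[d>0]; 
it,dt=read_camera("top"); T=world("top",dt); T=T[dt>0]
for n,Q in (("wrist",Q),("top",T)):
    near=(abs(Q[:,0]-.48)<.09)&(Q[:,1]>.08)&(Q[:,1]<.34)
    a=Q[near&(Q[:,2]>.017)&(Q[:,2]<.06)]; print(n,"rack",cv2.minAreaRect(a[:,:2].astype(np.float32)),a[:,1].min())
    c=Q[near&(Q[:,2]>.0345)&(Q[:,2]<.043)&(Q[:,1]<.25)]
    print("cheese",c.mean(0),cv2.minEnclosingCircle(c[:,:2].astype(np.float32)))
    r=Q[near&(Q[:,2]>.021)&(Q[:,2]<.027)&(Q[:,1]<.14)]
    for s in (r[r[:,0]<.47],r[r[:,0]>.48]): 
        print("rail",np.percentile(s[:,0],[3,50,97]),np.median(s[:,1]),np.median(s[:,2]),cv2.fitLine(s[:,:2].astype(np.float32),cv2.DIST_L2,0,.01,.01).ravel()) if len(s) else 0
E
```

```text
time: 4.25
tcp_pos: [0.4589, -0.042, 0.0957]
eef_rot: [-0.0, 0.734, 0.679, -0.0]
wrist_force: [0.3, -0.4, -1.8]
finger_gap: 0.0151
finger_force: 78.4
[ 0.45892857 -0.04197943  0.09571403] [-2.42783816e-04  7.34355592e-01  6.78764820e-01 -3.52952465e-04]
wrist rack ((0.4678548574447632, 0.08212213963270187), (0.004899152088910341, 0.03161448985338211), 87.83186340332031) 0.08000915642813675
cheese [nan nan nan] ((0.0, 0.0), 0.0)
top rack ((0.4794865846633911, 0.20213228464126587), (0.2474714070558548, 0.11094173789024353), 85.20457458496094) 0.0801930896738786
cheese [0.47493847 0.15817372 0.03780364] ((0.49074944853782654, 0.18175166845321655), 0.0727265328168869)
rail [0.41803063 0.42978758 0.44172297] 0.12107291008216933 0.023713052003198176 [ 0.01477779 -0.9998908   0.42951354  0.12106442]
rail [0.5026125  0.51666869 0.52695366] 0.11571803251766526 0.023639555440666926 [0.27103078 0.96257067 0.5158747  0.11599001]<stdin>:10: RuntimeWarning: Mean of empty slice.
  ret = um.true_divide(
```

View pics/w4.png

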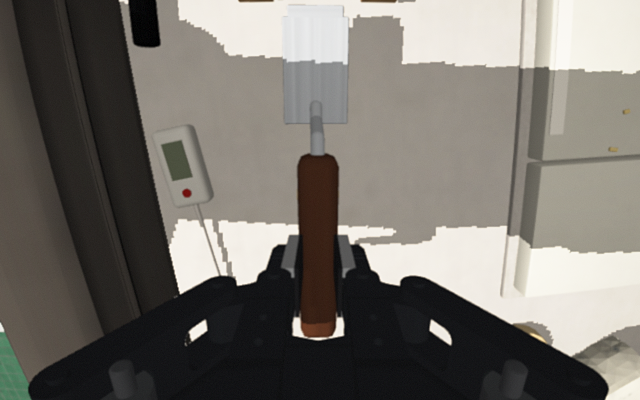

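Blade centre is at column 316 and the rail ends are at 238–273 and 362–396 (midpoint 317), so the blade is lined up. Next I lower it and go in under the cheese.

```bash
python3 -m pendant '[[[0,0,0],[-0.1,0.03,0.7],0],[[0,0,0],[-0.1,0.03,1.4],0],[[0,0,0],[0,0.03,1.4],0],[[0,0,0],[0.6,0.03,1.4],0],[[0,0,0],[1.2,0.03,1.4],0],[[0,0,0],[1.8,0.03,1.4],0],[[0,0,0],[2.4,0.03,1.4],0],[[0,0,0],[2.4,0.03,1.4],0]]'
cat > look.py <<'E'
import sys
from h import *
n=sys.argv[1]
o=get_obs(); print(o["time"],o["tcp_pos"],o["eef_rot"],o["wrist_force"])
a,_=read_camera("scene"); it,dt=read_camera("top")
c=cv2.resize(a[210:350,150:350],(800,560),interpolation=cv2.INTER_CUBIC)
cv2.imwrite(f"pics/s{n}.png",c[...,::-1])
O=np.array([.4793,.2005]); X=np.array([.08,.997])
print("tcp rack x,y",(o["tcp_pos"][:2]-O)@X,(o["tcp_pos"][:2]-O)@[-.997,.08])
P=world("top",dt); rx=(P[...,:2]-O)@X; ry=(P[...,:2]-O)@np.array([-.997,.08])
for x in range(-120,120,10):
    m=(dt>0)&(abs(rx-x/1e3)<.005)&(abs(ry)<.012)
    if m.any(): print(x,np.round(np.percentile(P[m][:,2],[10,50,90])*1e3,1))
E
python3 look.py 5
```

```text
time: 5.35
tcp_pos: [0.4647, 0.0205, 0.0613]
eef_rot: [-0.0, 0.733, 0.68, 0.0]
wrist_force: [-0.1, -0.1, -1.8]
finger_gap: 0.015
finger_force: 78.5
5.35 [0.46468855 0.0205393  0.06133711] [-3.01408585e-05  7.32992806e-01  6.80236341e-01  2.55281900e-04] [-0.14167813 -0.12172496 -1.84349437]
tcp rack x,y -0.18058973197809233 0.00017076209513570278
-120 [393.4 414.4 424.2]
-110 [390.8 391.4 395.3]
-90 [14.9 27.1 37. ]
-80 [35.4 37.7 39.7]
-70 [36.2 37.8 39.5]
-60 [36.1 38.  40.3]
-50 [35.9 38.2 40. ]
-40 [36.6 38.1 39.4]
-30 [36.5 38.3 39.8]
-20 [36.  37.9 39.7]
-10 [35.5 37.7 39.6]
0 [35.4 37.1 38.7]
10 [-1.8  0.3  2.3]
20 [-1.3  2.   6.8]
30 [3.6 5.7 7.5]
40 [-1.4  2.3  7.4]
50 [-2.5 -0.4  1.4]
60 [-2.4 -0.1  1.1]
70 [-2.5 -0.4  1.7]
80 [-2.1 -0.4  1.6]
90 [-2.5 -1.   1.4]
100 [-2.  -0.   1.6]
110 [-2.2  0.1 38.3]
```

View pics/s5.png

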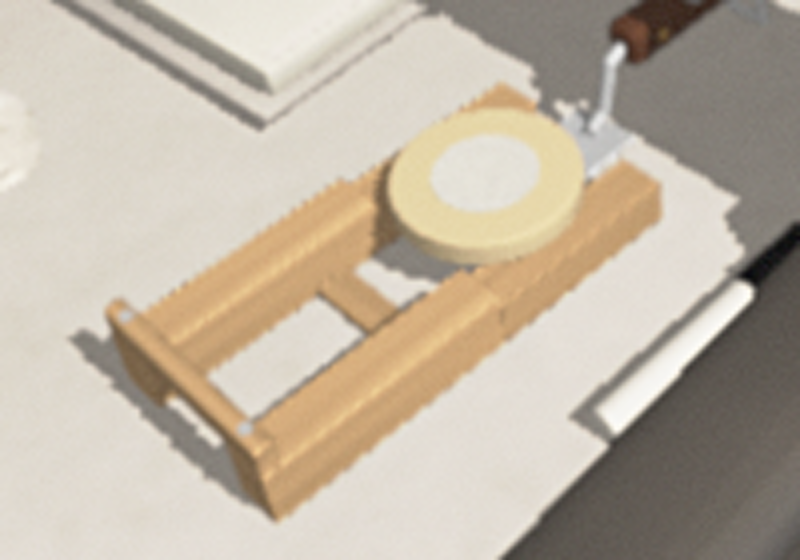

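The blade is in between the rails under the cheese's near edge, at about (600,150) in the crop. I start lifting slowly.

```bash
python3 -m pendant '[[[0,0,0],[0,0,-0.25],0],[[0,0,0],[0,0,-0.45],0],[[0,0,0],[0.03,0,-0.65],0],[[0,0,0],[0.06,0,-0.85],0],[[0,0,0],[0.1,0,-1.05],0],[[0,0,0],[0.15,0,-1.25],0],[[0,0,0],[0.2,0,-1.4],0],[[0,0,0],[0.2,0,-1.4],0]]'
python3 look.py 6
```

```text
time: 6.45
tcp_pos: [0.465, 0.0241, 0.0964]
eef_rot: [0.0, 0.734, 0.68, 0.0]
wrist_force: [-0.1, -0.1, -0.9]
finger_gap: 0.0154
finger_force: 78.4
6.45 [0.4650435  0.02413076 0.09642549] [1.09176965e-04 7.33655101e-01 6.79522013e-01 1.17539359e-04] [-0.12261903 -0.149955   -0.90658017]
tcp rack x,y -0.17698065093490542 0.00010419069559943796
-120 [440.9 456.1 466.3]
-110 [429.7 431.6 440.7]
-70 [70.1 72.  73.2]
-60 [65.  67.  69.7]
-50 [59.6 62.5 64.1]
-40 [53.8 56.5 59.3]
-30 [47.9 50.8 53.5]
-20 [42.7 44.7 46.9]
-10 [36.6 39.5 42.4]
0 [29.7 32.5 36.3]
10 [ 1.1 15.3 29.7]
20 [-1.4  1.7  7. ]
30 [4.4 6.2 7.2]
40 [-2.3  2.1  7.4]
50 [-2.   0.4  1.9]
60 [-2.6  0.   2.2]
70 [-2.3 -0.4  1.2]
80 [-1.9 -0.1  2. ]
90 [-1.8 -0.1  1.5]
100 [-2.7 -0.3  1.8]
110 [-2.7  0.1 38.8]
```

View pics/s6.png

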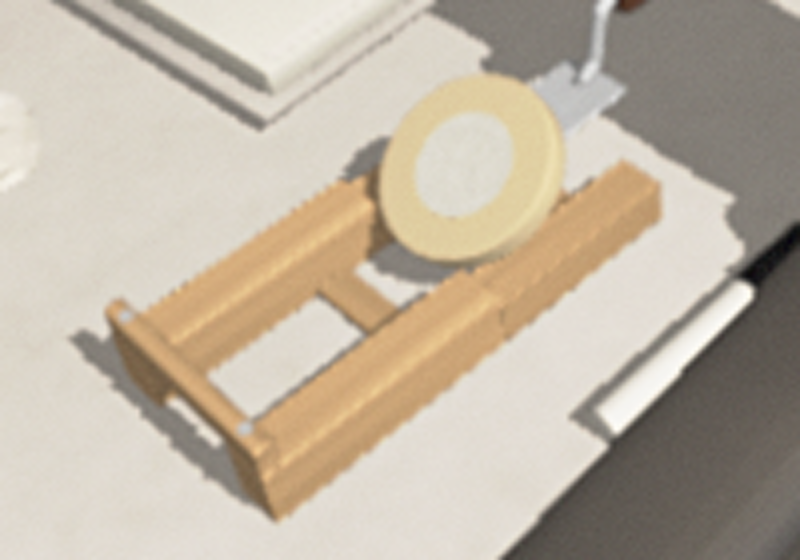

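The cheese is tilted about 30°, pivoting at the step. I continue along the arc.

```bash
python3 -m pendant '[[[0,0,0],[0.13,0,-0.16],0],[[0,0,0],[0.26,0,-0.31],0],[[0,0,0],[0.4,0,-0.45],0],[[0,0,0],[0.56,0,-0.55],0],[[0,0,0],[0.72,0,-0.64],0],[[0,0,0],[0.88,0,-0.72],0],[[0,0,0],[1.1,0,-0.8],0],[[0,0,0],[1.1,0,-0.8],0]]'
python3 look.py 7
```

```text
time: 7.55
tcp_pos: [0.4671, 0.052, 0.1163]
eef_rot: [-0.0, 0.733, 0.68, 0.0]
wrist_force: [0.0, -0.5, -1.1]
finger_gap: 0.0151
finger_force: 78.7
7.55 [0.46709538 0.05198029 0.11630069] [-3.27026189e-05  7.33470560e-01  6.79721207e-01  1.29140630e-04] [ 0.01084403 -0.46137011 -1.10999127]
tcp rack x,y -0.1490505203905418 0.0002864278224691402
-120 [472.9 475.2 493. ]
-110 [470.2 481.4 491.4]
-100 [473.7 480.8 488.1]
-90 [469.2 473.5 480.9]
-80 [465.3 467.2 467.2]
-20 [100.5 101.  102.9]
-10 [100.4 100.9 101.3]
10 [0.6 1.2 1.8]
20 [-1.7  1.5  6.6]
30 [4.  5.6 7.7]
40 [-1.3  1.7  7. ]
50 [-2.3 -0.2  1.4]
60 [-1.7  0.4  2.5]
70 [-2.1 -0.1  2. ]
80 [-1.9 -0.1  1.9]
90 [-2.4 -0.2  2.2]
100 [-2.5 -0.4  1.2]
110 [-2.4  0.3 40.9]
```

View pics/s7.png

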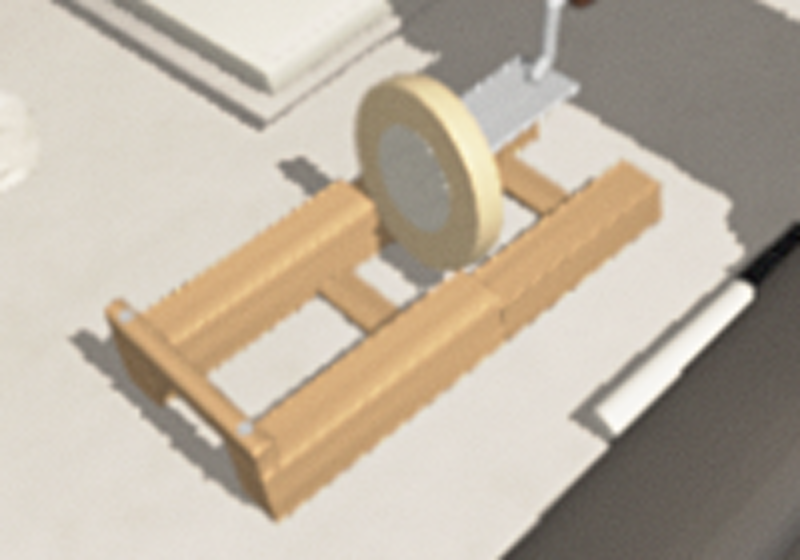

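The cheese stands almost upright against the step, with the blade tip behind it. I push it over gently.

```bash
python3 -m pendant '[[[0,0,0],[0.15,0,0],0],[[0,0,0],[0.3,0,0],0],[[0,0,0],[0.45,0,0],0],[[0,0,0],[0.6,0,0],0],[[0,0,0],[0.75,0,0],0],[[0,0,0],[0.9,0,0],0],[[0,0,0],[1.1,0,0],0],[[0,0,0],[1.1,0,0],0]]'
python3 look.py 8
```

```text
time: 8.65
tcp_pos: [0.4691, 0.0793, 0.1162]
eef_rot: [-0.0, 0.734, 0.68, 0.0]
wrist_force: [-0.2, 0.5, -2.3]
finger_gap: 0.015
finger_force: 78.8
8.65 [0.46914048 0.07930998 0.11620057] [-9.12155662e-05  7.33510051e-01  6.79678597e-01  4.08981386e-05] [-0.15861608  0.46360852 -2.32744669]
tcp rack x,y -0.12163921019329653 0.0004338350279079646
-120 [496.6 502.3 508.3]
-110 [475.3 496.2 501.7]
-100 [473.4 475.2 495.9]
-90 [471.7 474.8 486.9]
-80 [468.1 480.1 488.5]
-70 [470.6 477.2 483.6]
-60 [464.9 469.4 476.2]
-50 [461.4 461.4 461.4]
40 [44.3 45.6 47.1]
50 [43.4 44.6 46.5]
60 [42.7 44.4 46.5]
70 [43.2 44.1 46.4]
80 [-2.1  0.1  1.1]
90 [-2.5 -0.7  1.7]
100 [-2.5 -0.2  1.6]
110 [-1.4  0.2 40.4]
```

View pics/s8.png

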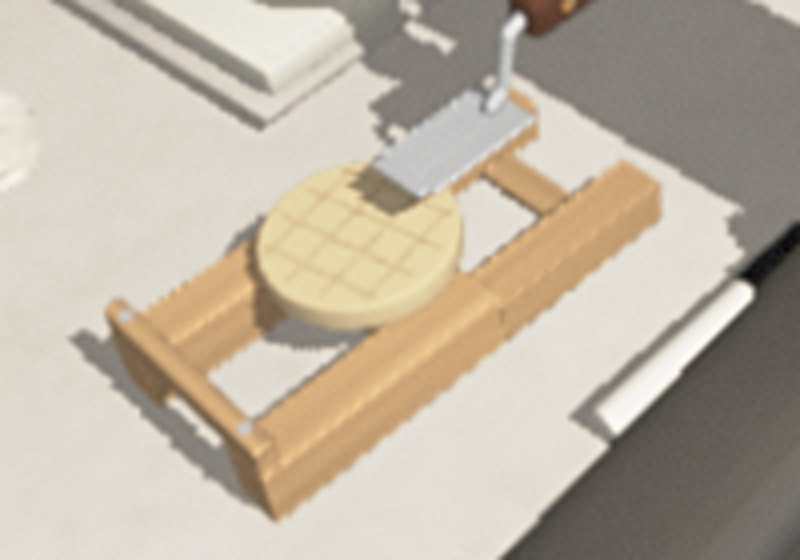

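Flipped: the printed face is up, flat at about 45 mm height. I withdraw and stand the turner back at its original place.

```bash
python3 -m pendant '[[[0,0,0],[-0.8,0,-0.2],0],[[0,0,0],[-2.8,0.05,-0.2],0],[[0,0,0],[-5,0.1,0],0],[[0,0,0.4],[-7.2,0.16,0],0],[[0,0,0.8],[-9.4,0.16,0],0],[[0,0,1],[-10.2,0.16,0],0],[[0,0,1],[-10.2,0.16,0],0],[[0,0,1],[-10.2,0.16,0],0]]'
python3 -m pendant '[[[0,0,0],[0,0,0.8],0],[[0,0,0],[0,0,1.6],0],[[0,0,0],[0,0,2.2],0],[[0,0,0],[0,0,2.5],0],[[0,0,0],[0,0,2.5],0]]'
```

```text
time: 9.75
tcp_pos: [0.4538, -0.1743, 0.1162]
eef_rot: [-0.0, 0.768, 0.641, 0.0]
wrist_force: [-0.5, 0.1, -1.1]
finger_gap: 0.0152
finger_force: 78.8
time: 10.38
tcp_pos: [0.4536, -0.1753, 0.0535]
eef_rot: [-0.0, 0.768, 0.64, -0.0]
wrist_force: [-0.4, 0.0, -0.9]
finger_gap: 0.0151
finger_force: 78.7
```

```bash
python3 -m pendant '[[[0,0,0],[0,0,0.1],0],[[0,0,0],[0,0,0.18],0],[[0,0,0],[0,0,0.25],0],[[0,0,0],[0,0,0.28],0],[[0,0,0],[0,0,0.28],0]]'
```

```text
time: 11.0
tcp_pos: [0.4536, -0.1758, 0.0468]
eef_rot: [0.0, 0.768, 0.64, -0.0]
wrist_force: [-0.7, -0.4, 3.4]
finger_gap: 0.0154
finger_force: 80.0
```

Contact (3.4 N). I release and rise straight up.

```bash
python3 -m pendant '[[[0,0,0],[0,0,0],0.2],[[0,0,0],[0,0,0],0.6],[[0,0,0],[0,0,0],1],[[0,0,0],[0,0,0],1],[[0,0,0],[0,0,0],1],[[0,0,0],[0,0,0],1]]'
python3 -m pendant '[[[0,0,0],[0,0,-0.6],1],[[0,0,0],[0,0,-1.5],1],[[0,0,0],[0,0,-3.5],1],[[0,0,0],[0,0,-6],1],[[0,0,0],[0,0,-7],1],[[0,0,0],[0,0,-7],1],[[0,0,0],[0,0,-7],1]]'
python3 - <<'E'
from h import *
o=get_obs(); im,d=read_camera("wrist"); P=world("wrist",d,o)
m=(d>0)&(P[...,2]>.03)&(P[...,2]<.1)&(abs(P[...,0]-.453)<.04)&(abs(P[...,1]+.175)<.07)
print(cv2.minAreaRect(P[m][:,:2].astype(np.float32)),np.percentile(P[m][:,2],[5,50,95]))
a,_=read_camera("scene"); it,dt=read_camera("top")
cv2.imwrite("pics/end.png",cv2.resize(a[140:340,170:430],(780,600))[...,::-1])
T=world("top",dt);O=np.array([.4793,.2005]);rx=(T[...,:2]-O)@[.08,.997];ry=(T[...,:2]-O)@[-.997,.08]
m=(dt>0)&(T[...,2]>.0395)&(T[...,2]<.052)&(abs(ry)<.06)&(rx>-.06)&(rx<.1)
print("cheese",rx[m].mean(),ry[m].mean(),np.median(T[m][:,2]))
A=np.c_[rx[m],ry[m],np.ones(m.sum())]; print("slopes",np.linalg.lstsq(A,T[m][:,2],rcond=None)[0])
E
```

```text
time: 11.75
tcp_pos: [0.4536, -0.1757, 0.0467]
eef_rot: [-0.0, 0.768, 0.64, -0.0]
wrist_force: [-0.2, -1.1, -0.2]
finger_gap: 0.0856
finger_force: 0.0
time: 12.62
tcp_pos: [0.4532, -0.1756, 0.2215]
eef_rot: [-0.0, 0.768, 0.64, -0.0]
wrist_force: [0.0, 0.9, -0.3]
finger_gap: 0.0852
finger_force: 0.0
((0.45337536931037903, -0.17063114047050476), (0.1118139922618866, 0.019727258011698723), 79.9632339477539) [0.04342945 0.05097058 0.05242109]
cheese 0.021594612836553496 -0.008033240973820726 0.04468997648214407
slopes [0.00417641 0.00054258 0.04462889]
```

View pics/end.png

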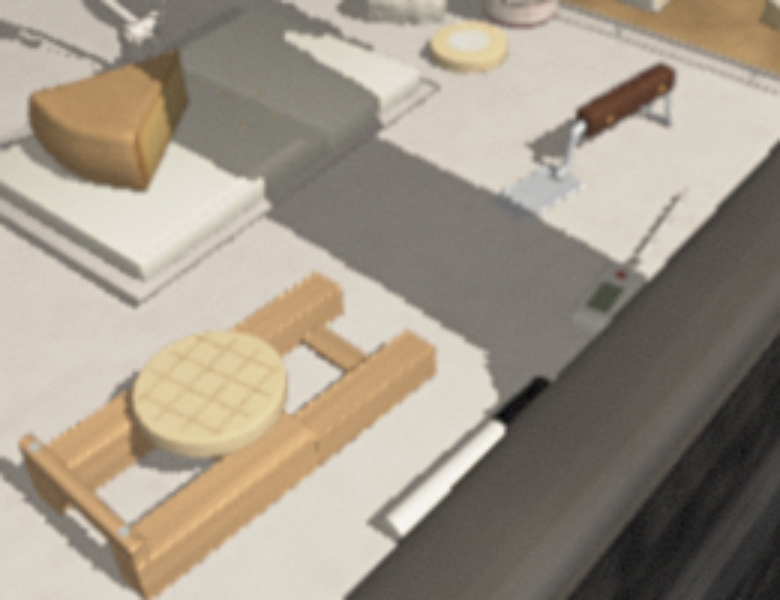

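The end view shows the cheese print side up and flat on the high rails at about (210,392): x≈0.03, inside the window. The turner stands on its blade and foot at (600,130), and the gripper is clear. I hand it in.

```bash
python3 -c "
from bench import *
print(close_job())"
```

```text
the job is handed in; nothing more can be done
None
```

The cheese lies flipped, label side down, on the high rails; the turner is back standing on its blade and foot, and the job was handed in at about 13 s (no verdict was returned).

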